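Stow the nozzle segment against its stops

ROBOT

A 6-joint arm with a two-finger parallel gripper is mounted at the origin on the work surface. World frame = base frame: x ahead of the robot, y to its left, z up, the work surface at z = 0. Lengths are in m, angles in degrees, forces in N, time in s.
With the tool pointing down it reaches from about 0.35 to 0.725 m from the base axis. Payload 6 kg.
Tool frame: the origin (TCP) lies midway between the tips of the shut fingers; the grasp point (between the pads) lies 19 mm behind it; z points along the fingers, y is the line along which they close (so a half turn about z gives the same grasp; the last joint's range is limited). The gripper opens to 85 mm and grips with 20 to 120 N. Pads are 22 mm wide; open, the fingers measure 114 mm over their backs; the gripper's body (76 mm by 85 mm) begins 54 mm behind the grasp point. The pads swing forward as they close: fully open they stand 13 mm farther back than shut.
Start: joints at [-44.364, 2.303, 4.859, 0, -92.561, -19.12], TCP at [0.268, -0.537, 0.204] pointing down, gripper open.
Joint ranges: [-146.85, 146.85], [-73.84, 115.35], [-62.03, 85.46], [-188.31, 113.3], [-161.28, -10.13], [-171.36, 171.36]. Speed limits (degrees/s): [147.25, 147.25, 172.46, 180, 180, 180].

INTERFACE

Orientations are given as [roll, pitch, yaw] about the fixed x, y, z axes, in that order (R = Rz(yaw) Ry(pitch) Rx(roll)).
In Python, from cell import bot, grab_frame, calibration, recognise, spot_point gives the robot as it stands. The module is installed in compiled form; this text tells all that it offers.
- The arm moves only by the shell command python3 -m handwheel 'ROWS' [FORCE]. ROWS is JSON, a list of rows, each a list of 3 entries, a list of its own where there are three numbers: the turn, a rotation vector about the tool's x, y, z in rad, then the shift along the tool's x, y, z in mm, then the finger opening in mm, from 0 to 85.4. A call has 1 to 5 rows; each row is the pose to reach, as a shift and turn from the pose commanded when the call began, along the tool's axes at that moment; what a row does not reach only later rows make up. A row lasts 1/12 s, in which the tool goes at most 41.7 mm and 7.16 degrees, less where a joint would pass 70% of its speed; a pose out of reach is approached as far as the arm can. A call with a gripper value outside its range is refused whole. The fingers move at their own pace and stop on an object; FORCE is the grip in N (left out, the last holds). Time passes only in rows, so rows that repeat a pose let the fingers close. It gives the time, the measured TCP pose, the force, the opening and the grip force at its end, in the units of the state.
- bot.state(): the state, without advancing time (a new reading comes with each control period).
- grab_frame(name): name is "side" or "top" or "wrist"; returns (picture, depth): 400x640x3 uint8, red, green, blue; 400x640 float32, m along the optical axis (not along the pixel's ray), 0 where there is no reading.
- calibration(name): a dict with "fov_y" (degrees; the focal length in pixels is half the picture's height over the tangent of half this angle, whatever the lens; pixels are square), "cx", "cy" (the principal point, pixels), "R" (3x3) and "t" (3): a world point X has camera coordinates R X + t; the wrist camera has in their place "mount" (4x4, takes a point from camera to tool coordinates, whose origin is the TCP and whose axes are the flange's). Camera axes: x right, y down, z forward; pixel columns grow to the right and rows downward; lengths in m; the calibration is good to about 2 mm. The wrist camera is an equidistant fisheye: a pixel r from the principal point sees the ray r / f radians off the axis. A picture is of the moment at which its call begins: read the wrist's pose just before it. calibration takes no time and is no camera call.
- bot.hand_in(): hands the job in; it is judged then, once.
Trained networks look in the newest picture that a camera, given by its name, has taken for a name from the list of things; names that differ only in an ending like _2 or _b are one class to them, and where a whole thing is asked for, a point or a joint stands for the part that bears it (a point fixed in the world has none). Each returns a list of dicts, best first, with "confidence" (0 to 1); they miss things now and then, are a little off and sometimes report something else, mostly with a low value. They report only what shows in the picture. A call takes as long as a camera call. They do not tell look-alikes from the thing itself.
- recognise(camera, name): "location" ([x, y, z] in m, in world coordinates, good to about 4 mm: the middle of the surface that is visible of it).
- spot_point(camera, name): "location" ([x, y, z] in m, in world coordinates, good to about 4 mm: a listed point, or the origin of a listed thing).
The state is a dict: "time": time; "joint_positions": joint angles; "dq": joint speeds; "tau": joint torques, N m; "position": TCP position; "eef_rot": TCP orientation; "force": force on the tool from outside, world axes, zero at the start; "wrist_torque": the same for the moment, N m; "opening": opening from 0.0 (shut) to 1.0 (fully open); "grasp_force": force on a finger pad.
Only numpy, scipy, OpenCV 4.12 (cv2) and the standard library are available. Lean on these libraries where they do the work, as an engineer would, in place of code of your own. Each camera call takes 0.05 s, during which the arm holds its last target. There are 200 camera calls.

TASK

First take the chromed piston pin out of the stowage bay and stand it upright in the blue well. Then slide the rust-red nozzle segment along the mat, without lifting it, until it sits flush against both steel stops, in the yellow outline, and only then swing the red retaining lever to 90 degrees, so that it lies square across the front of the segment, over the yellow mark. Leave the three tan bearing shells and the brass valve where they are.

Things in the scene. Friction and masses are not known exactly. Their poses are not given: they have to be found in the camera images.
- bay: Fixed stowage bay on the mat (z = 0): two steel stops in an L, 12 mm thick, 30 mm high. Origin: on the mat at the inner corner where the stop faces meet; z up. Long stop's face: plane x = 0, from y = 0 to -300 mm; short stop's face: plane y = 0, from x = 0 to -90 mm. The segment's place, outlined in yellow, is in the corner at -x, -y. Outside the corner, feet 4 mm thick reach 42 mm from the faces
- segment: Rust-red cast nozzle segment: block 90 (own x) x 140 (own y) x 56 mm high with flat upright sides, about 0.8 kg, loose on the mat, four 3 mm bosses on top. Origin: centre of underside; z up. Home: its +x side on the long stop, its +y end on the short stop, so origin at x = -45, y = -70 mm in the bay's frame, yaw as the bay's. It starts turned at most 35 degrees from that
- pin: Chromed steel piston pin standing upright inside the bay, in the segment's place: 40 mm diameter, 100 mm high, about 0.55 kg. Origin: centre of its lower end; z up along its axis
- well_in (a point): Centre of the inner floor of the blue square well (fixed to the mat, open on top): outside 77 mm square and 36 mm high, walls 6 mm, inside 65 mm square; the inner floor is at this point's height, z up, x and y along its sides
- lever (a joint): Angle (rad) of the red retaining lever about an upright hinge. 0: points along -x of the bay (open); grows anticlockwise seen from above; 1.571 (90 degrees): points along -y of the bay, across the front of the segment, over a yellow mark. Travel -0.45 to 1.9; light friction (about 1 N at the knob); stays where it is left
- lever_hinge (a point): Point on the lever's upright hinge axis, 18 mm above the mat, at x = -125, y = +20 mm in the bay's frame; hub 26 mm diameter, its top 42 mm above the mat
- lever_knob (a point): Centre of the top of the lever's black knob: upright cylinder, 22 mm diameter, top 77 mm above the mat, 115 mm from the hinge axis. The lever's bar is 16 mm wide, lies 10 to 28 mm above the mat and ends 10 mm beyond the knob's axis; on its leading side a black pad sticks out 16 mm, between 40 and 75 mm from the hinge
- shell_a: A tan phenolic half bearing shell lying arch-up, 80 mm outside diameter (its own x), 60 mm long (its own y), 41 mm high; a bystander on the mat. Origin: centre of its underside; z up
- shell_b: A tan phenolic half bearing shell lying arch-up, 80 mm outside diameter (its own x), 60 mm long (its own y), 41 mm high; a bystander on the mat. Origin: centre of its underside; z up
- shell_c: A tan phenolic half bearing shell lying arch-up, 80 mm outside diameter (its own x), 60 mm long (its own y), 41 mm high; a bystander on the mat. Origin: centre of its underside; z up; it lies beyond the short stop
- valve: Brass pressure relief valve standing upright, 56 mm largest diameter, 110 mm high, with a short side outlet reaching 38 mm from its axis (own +x) at 50 mm height; a bystander. Origin: centre of its underside; z up
Mind the look-alikes: they are no part of the job. Of the things like the segment, leave any that is purple or turquoise; of the rest the smaller one is meant.

How it is judged:
By the outcome, as a careful person would: the job done as asked, in the order asked, and still so for the second after the job is handed in, with the robot touching nothing.
It also fails if it takes over 72 s, if anything falls off the work surface, if the arm or the gripper's body presses on something with over 40 N, if the wrist force passes 120 N, or if a joint passes its speed limit or range.

## Working session

There is one attempt and no reset: what is moved stays moved. The work goes in short steps, Python scripts to look and compute and a shell command to move; the robot and the scene stay as the last step left them, time stands still between calls to the robot, and variables do not carry over. Pictures are saved under pics/ and viewed, at most 10 in all, crops included, and the job is handed in when it is done.

```bash
mkdir -p pics; ls
cat > h.py <<'E'
import numpy as np, cv2, json
from cell import bot, grab_frame, calibration, recognise, spot_point
from scipy.spatial.transform import Rotation as Ro
def snap(c,name=None):
    im,d=grab_frame(c)
    if name: cv2.imwrite(f'pics/{name}.png',cv2.cvtColor(im,cv2.COLOR_RGB2BGR))
    return im,d
def foc(c): return 200/np.tan(np.radians(c['fov_y'])/2)
def cloud(cam,d):
    c=calibration(cam);f=foc(c);v,u=np.mgrid[:400,:640]
    P=np.stack([(u-c['cx'])*d/f,(v-c['cy'])*d/f,d],-1)
    return (P-np.array(c['t']))@np.array(c['R'])
def proj(cam,X):
    c=calibration(cam);f=foc(c);p=np.array(c['R'])@np.array(X)+np.array(c['t'])
    return p[:2]/p[2]*f+[c['cx'],c['cy']]
def plan(X,yaw=None):
    "tool-frame shift (mm) and turn (rad vec) from measured pose to TCP X (world m), pointing down, tool yaw"
    s=bot.state();R=Ro.from_euler('xyz',s['eef_rot'],degrees=True)
    sh=R.inv().apply(np.array(X)-s['position'])*1000
    out=[np.round(sh,1)]
    if yaw is not None:
        T=Ro.from_euler('xyz',[180,0,yaw],degrees=True);out.append(np.round((R.inv()*T).as_rotvec(),3))
    return out
E
python3 - <<'E'
from h import *
s=bot.state();print({k:np.round(v,3) for k,v in s.items()})
for c in('side','top'):
    snap(c,c+'0')
    for n in['bay','segment','pin','well_in','lever','lever_hinge','lever_knob','shell','valve','shell_a']:
        for fn in(recognise,spot_point):
            try:r=fn(c,n)
            except Exception as e: print(c,n,fn.__name__,str(e)[:60]);continue
            print(c,n,fn.__name__,[(np.round(x['location'],3).tolist(),round(x['confidence'],2)) for x in r])
print(bot.state()['time'])
E
```

```text
pics
{'time': np.float64(0.0), 'joint_positions': array([-4.4365e+01,  2.3380e+00,  4.8020e+00, -2.7000e-02, -9.2561e+01,
       -1.9119e+01]), 'dq': array([ 0.009, -0.066,  0.014,  0.064,  0.142,  0.013]), 'tau': array([-1.0000e-03, -3.6821e+01,  3.4741e+01,  6.9320e+00, -5.0000e-03,
        0.0000e+00]), 'position': array([ 0.268, -0.537,  0.203]), 'eef_rot': array([ 1.79899e+02, -7.00000e-03, -1.53483e+02]), 'force': array([-0.073,  0.116, -0.197]), 'wrist_torque': array([ 0.043,  0.032, -0.012]), 'grasp_force': np.float64(0.0), 'opening': np.float64(0.999)}
side bay call [([0.665, 0.129, 0.016], 0.75)]
side bay call [([0.696, 0.115, 0.001], 0.68)]
side segment call [([0.295, 0.269, 0.077], 0.89), ([0.558, -0.065, 0.054], 0.87), ([0.401, -0.41, 0.075], 0.66), ([0.314, -0.112, 0.054], 0.59)]
side segment call [([0.564, -0.087, -0.002], 0.91), ([0.294, 0.264, -0.004], 0.88), ([0.407, -0.452, 0.001], 0.67), ([0.317, -0.133, -0.002], 0.63)]
side pin call [([0.645, 0.068, 0.069], 0.77)]
side pin call [([0.657, 0.05, -0.001], 0.86), ([0.578, 0.136, 0.019], 0.74), ([0.712, 0.249, -0.0], 
[... 1887 characters left out ...]
ob call [([0.513, 0.146, 0.027], 0.78), ([0.416, 0.018, 0.035], 0.18)]
top lever_knob call [([0.462, 0.168, 0.075], 0.83)]
top shell call [([0.717, 0.249, 0.035], 0.95), ([0.626, -0.304, 0.039], 0.89), ([0.417, 0.024, 0.038], 0.85)]
top shell call [([0.417, 0.025, -0.001], 0.97), ([0.718, 0.246, -0.001], 0.94), ([0.629, -0.305, 0.001], 0.73)]
top valve call [([0.452, -0.236, 0.066], 0.93)]
top valve call [([0.458, -0.247, 0.001], 0.82), ([0.503, 0.364, 0.008], 0.4)]
top shell_a call [([0.717, 0.249, 0.035], 0.95), ([0.626, -0.304, 0.039], 0.89), ([0.417, 0.024, 0.038], 0.85)]
top shell_a call [([0.417, 0.025, -0.001], 0.97), ([0.718, 0.246, -0.001], 0.94), ([0.629, -0.305, 0.001], 0.73)]
2.0
```

View pics/top0.png

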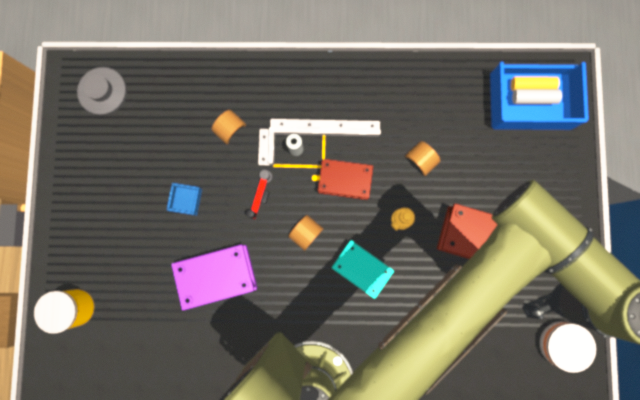

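View pics/side0.png

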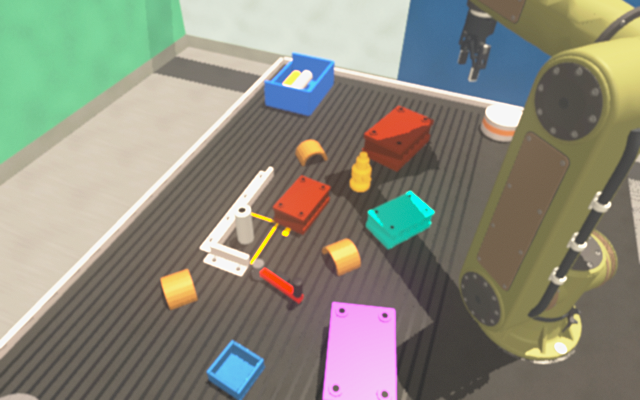

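Top view: the candidates for the segment are red (345,179), a bigger red (468,231), turquoise (362,270) and purple (214,277). The small red one at (345,179) is meant. The pin is the chrome cylinder at (294,144), and the only other thing like it is the grey can at (101,90), which is outside the bay. The well is at (183,199), the lever runs (266,176) to (250,213). Next I measure precisely and check one crop.

```bash
cat > m.py <<'E'
from h import *
def rect(P):
    (c,wh,a)=cv2.minAreaRect((P[:,:2]*1000).astype(np.float32));return np.round(c,1),np.round(wh,1),round(a,2)
def near(P,c,r): return np.hypot(P[...,0]-c[0],P[...,1]-c[1])<r
E
python3 - <<'E'
from m import *
for cam in('top','side'):
    im,d=snap(cam);P=cloud(cam,d);ok=d>0;z=P[...,2]
    h=cv2.cvtColor(im,cv2.COLOR_RGB2HSV);H,S,V=h[...,0].astype(int),h[...,1],h[...,2]
    red=((H<10)|(H>172))&(S>130)
    print(cam)
    m=ok&red&near(P,(.564,-.088),.12)&(z>.048);print('seg',m.sum(),rect(P[m]),np.median(z[m]))
    m=ok&red&near(P,(.41,-.45),.14)&(z>.06);print('big',m.sum(),rect(P[m]),np.median(z[m])) if m.sum()>5 else 0
    m=ok&(S<60)&near(P,(.69,.05),.25)&(z>.025)&(z<.035)&(P[...,0]<.76);print('stops',m.sum(),np.median(z[m]))
    np.save(f'stops_{cam}.npy',P[m])
    Q=P[m];L=Q[Q[:,1]<.02]  # long stop
    if len(L)>20:print(' long',rect(L))
    L=Q[(Q[:,1]>.09)&(Q[:,0]<.685)]; print(' short',rect(L)) if len(L)>10 else 0
    m=ok&near(P,(.655,.05),.04)&(z>.09);print('pin top',m.sum(),P[m].mean(0).round(4),rect(P[m]),np.median(z[m])) if m.sum()>3 else 0
    m=ok&(H>95)&(H<125)&(S>120)&near(P,(.504,.364),.07)&(z>.03);print('well rim',rect(P[m]),np.median(z[m]))
    m=ok&(H>95)&(H<125)&(S>120)&near(P,(.504,.364),.02)&(z<.02);print('well floor',np.median(z[m]))
    m=ok&red&near(P,(.516,.155),.09)&(z>.02)&(z<.035);print('lever bar',rect(P[m]))
    m=ok&near(P,(.463,.168),.03)&(z>.07);print('knob',P[m].mean(0).round(4)) if m.sum()>1 else 0
    y=ok&(H>18)&(H<35)&(S>150)&near(P,(.62,.03),.13)&(z<.012);print('yellow',y.sum(),rect(P[y]))
    if cam=='top': cv2.imwrite('pics/crop.png',cv2.cvtColor(cv2.resize(im[90:260,150:450],None,fx=2.6,fy=2.6,interpolation=cv2.INTER_CUBIC),cv2.COLOR_RGB2BGR))
for r in (proj('top',(.654,.05,.1)),):print(r)
E
```

```text
top
seg 1643 (array([563.1, -88.8]), array([139.9,  91.1]), 82.62) 0.056266802156348925
big 1885 (array([ 422.1, -399.9]), array([121.3, 160.9]), 51.37) 0.07886947957804218
stops 642 0.02976603225928834
 long (array([700.6, -83.1]), array([202.7,  13.8]), 89.28)
 short (array([590.9, 124.8]), array([ 17.1, 186.7]), 84.81)
pin top 178 [0.6535 0.0507 0.1   ] (array([654.1,  51.1]), array([39. , 37.8]), 77.76) 0.1000394360428187
well rim (array([505.4, 361.5]), array([79.4, 76.9]), 80.98) 0.0346370969030361
well floor 0.005300096624359773
lever bar (array([508.9, 152.6]), array([ 19.2, 110.8]), 73.8)
knob [0.4625 0.167  0.0768]
yellow 335 (array([607.8,  16. ]), array([105.9, 172.3]), 31.52)
side
seg 1418 (array([562.7, -85.2]), array([144.9,  92.1]), 82.54) 0.054127747467366684
big 1864 (array([ 406.7, -449.6]), array([200.9, 128.4]), 73.74) 0.07603931899301025
stops 627 0.027929667715210584
 long (array([700. , -81.8]), array([200.9,  13.9]), 88.51)
 short (array([591.7, 134. ]), array([ 28.3, 186.5]), 81.52)
pin top 193 [0.6525 0.0563 0.0974] (array([653.9,  54.9]), array([38.3, 39. ]), 61.12) 0.09786768004988183
well rim (array([504.5, 364.6]), array([77.2, 78.4]), 81.67) 0.03366178215341034
well floor 0.004289233971979718
lever bar (array([507. , 155.3]), array([ 24.5, 114.6]), 72.86)
knob [0.4617 0.1715 0.0743]
yellow 279 (array([601.6,  22.9]), array([ 96.5, 166.3]), 27.08)
[293.71036202 141.58167049]
```

View pics/crop.png

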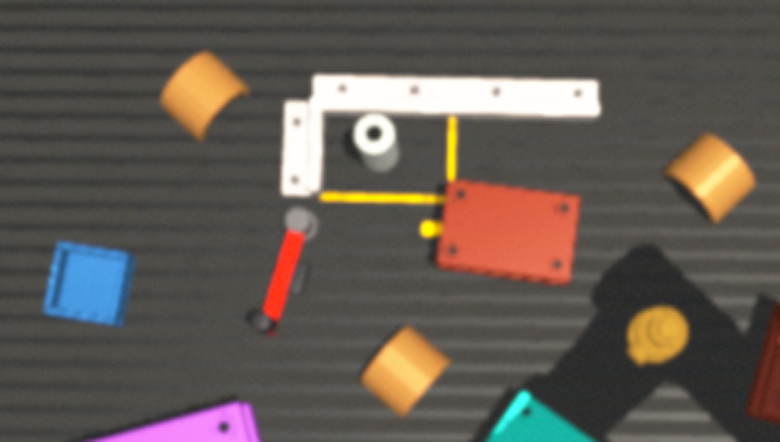

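The crop confirms the choices: the small red block at crop (508,232) is the segment, and the chrome pin at (375,135) stands inside the white L. Next I fit the bay frame and plan the pin reach.

Run:
```python
from m import *
for cam in('top','side'):
    im,d=snap(cam);P=cloud(cam,d);z=P[...,2];x,y=P[...,0],P[...,1]
    m=(d>0)&(z>.024)&(z<.036)&(x>.675)&(x<.73)&(y<.09)&(y>-.17);Q=P[m]
    b=np.arange(-.16,.09,.01);e=[];
    for a in b:
        q=Q[(Q[:,1]>=a)&(Q[:,1]<a+.01),0]
        if len(q)>2:e.append((a+.005,q.min(),q.max()))
    e=np.array(e);lo=np.polyfit(e[:,0],e[:,1],1);hi=np.polyfit(e[:,0],e[:,2],1);mid=np.polyfit(Q[:,1],Q[:,0],1)
    print(cam,'long lo',lo,'hi',hi,'mid',mid,'yaw',-np.degrees(np.arctan(mid[0])), Q[:,1].min())
    m=(d>0)&(z>.024)&(z<.036)&(x>.615)&(x<.685)&(y>.09)&(y<.16);Q=P[m];f=np.polyfit(Q[:,0],Q[:,1],1)
    print(' short mid',f,np.degrees(np.arctan(f[0])),Q[:,1].min(),Q[:,1].max(),Q[:,0].min())
print(plan((.653,.053,.2),-90))
```

```text
top long lo [0.01824576 0.69625196] hi [0.01907903 0.70773304] mid [0.01962204 0.70193921] yaw -1.124115587408317 -0.16996773749531574
 short mid [-0.01505935  0.13015103] -0.8627720862511834 0.11391580438742004 0.12711000243406798 0.6158058367949866
side long lo [0.01615745 0.6954922 ] hi [0.01754799 0.70738473] mid [0.01431749 0.70096924] yaw -0.8202757390540795 -0.1698866870183122
 short mid [-0.00595433  0.12847029] -0.3411541259529849 0.11635050155341355 0.13175838554484018 0.6150575434315328
[array([-608. ,  355.8,    4.1]), array([ 0.   , -0.   , -1.108])]
```

```bash
python3 -m handwheel '[[[0,0,0],[-40,24,0],85],[[0,0,0],[-76,44,0],85],[[0,0,0],[-112,65,0],85],[[0,0,0],[-148,86,0],85],[[0,0,0],[-184,107,0],85]]'; python3 -m handwheel '[[[0,0,0],[-36,21,0],85],[[0,0,0],[-72,42,0],85],[[0,0,0],[-108,63,0],85],[[0,0,0],[-144,84,0],85],[[0,0,0],[-180,105,0],85]]';python3 -m handwheel '[[[0,0,-0.12],[-36,21,0],85],[[0,0,-0.24],[-72,42,0],85],[[0,0,-0.36],[-108,63,0],85],[[0,0,-0.48],[-144,84,0],85],[[0,0,-0.6],[-180,105,0],85]]'; python3 -c "
from h import *
print(plan((.653,.053,.2),-90))"
```

```text
time: 2.62
position: [0.3829, -0.3611, 0.2043]
eef_rot: [-180.0, 0.0, -153.5]
force: [0.4, -0.3, 0.0]
opening: 0.995
grasp_force: 0.0
time: 3.03
position: [0.4972, -0.1865, 0.2045]
eef_rot: [-180.0, 0.0, -153.5]
force: [1.0, -0.7, -0.3]
opening: 0.997
grasp_force: 0.0
time: 3.45
position: [0.6114, -0.0122, 0.2043]
eef_rot: [-180.0, 0.0, -118.7]
force: [-0.4, -0.8, 0.5]
opening: 0.994
grasp_force: 0.0
[array([-77.1,  -5.1,   4.4]), array([-0.   ,  0.   , -0.502])]
```

```bash
python3 -m handwheel '[[[0,0,-0.12],[-25,-2,0],85],[[0,0,-0.24],[-50,-4,0],85],[[0,0,-0.36],[-77,-5,0],85],[[0,0,-0.48],[-77,-5,0],85],[[0,0,-0.5],[-77,-5,0],85]]'
python3 - <<'E'
from m import *
s=bot.state();im,d=snap('wrist','w1')
c=calibration('wrist');f=foc(c);v,u=np.mgrid[:400,:640];dx,dy=u-c['cx'],v-c['cy'];r=np.hypot(dx,dy);th=r/f
k=np.tan(th)/np.maximum(r,1e-6)
P=np.stack([dx*k*d,dy*k*d,d,np.ones_like(d)],-1)@np.array(c['mount']).T
P=Ro.from_euler('xyz',s['eef_rot'],degrees=True).apply(P[...,:3].reshape(-1,3)).reshape(400,640,3)+s['position']
z=P[...,2];m=(d>0)&near(P,(.653,.053),.05)&(z>.085)&(z<.115)
print(s['position'],c['fov_y'],m.sum(),P[m].mean(0),rect(P[m]),np.median(z[m]))
for fn in(recognise,spot_point):
    for n in('pin','bay'): print(n,[(np.round(x['location'],4),x['confidence']) for x in fn('wrist',n)])
E
```

```text
time: 3.87
position: [0.6526, 0.0519, 0.2029]
eef_rot: [179.9, -0.0, -90.1]
force: [-0.2, 0.2, -0.0]
opening: 0.996
grasp_force: 0.0
[0.65263381 0.05194319 0.20288743] 65.70646984690485 1508 [0.65443136 0.05067178 0.09950692] (array([654.2,  51.5]), array([39.3, 39.3]), 88.66) 0.09989343892112126
pin [(array([0.6492, 0.0465, 0.1024]), 0.94), (array([0.5195, 0.1407, 0.028 ]), 0.5)]
bay [(array([0.697 , 0.0463, 0.0053]), 0.66)]
pin [(array([0.6545, 0.052 , 0.0024]), 0.7), (array([0.4615, 0.1687, 0.0742]), 0.36)]
bay [(array([ 0.6931,  0.1137, -0.0016]), 0.78), (array([ 0.5693, -0.0853, -0.0038]), 0.39)]
```

View pics/w1.png

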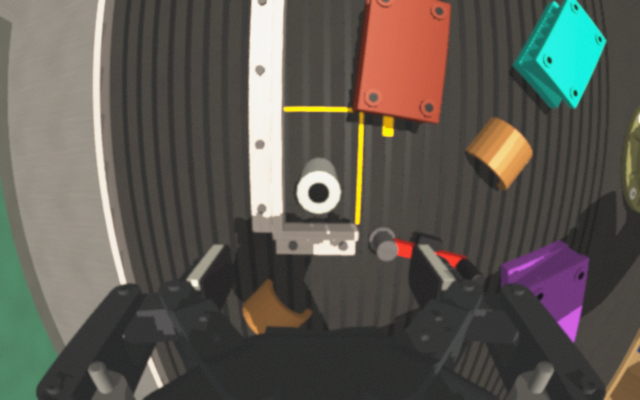

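The wrist view shows the pin at (318,190) in the L, with its top at z 0.100 and centre (0.654, 0.0515). That matches the top view. I descend and grip it.

```bash
python3 -m handwheel '[[[0,0,0],[0,-1.5,40],85],[[0,0,0],[0,-1.5,80],85],[[0,0,0],[0,-1.5,120],85],[[0,0,0],[0,-1.5,146],85],[[0,0,0],[0,-1.5,146],85]]'; python3 -m handwheel '[[[0,0,0],[0,0,0],30],[[0,0,0],[0,0,0],30],[[0,0,0],[0,0,0],30],[[0,0,0],[0,0,0],30],[[0,0,0],[0,0,0],30]]' 60;  python3 -m handwheel '[[[0,0,0],[0,0,0],30],[[0,0,0],[0,0,0],30],[[0,0,0],[0,0,0],30],[[0,0,0],[0,0,0],30],[[0,0,0],[0,0,-10],30]]' 60
```

```text
time: 4.53
position: [0.6496, 0.0494, 0.0505]
eef_rot: [179.4, -0.1, -90.6]
force: [-0.8, -0.5, -1.7]
opening: 0.997
grasp_force: 0.0
time: 4.95
position: [0.6554, 0.0508, 0.0617]
eef_rot: [-179.7, 0.0, -90.5]
force: [-1.9, 0.1, 6.5]
opening: 0.435
grasp_force: 59.5
time: 5.37
position: [0.6529, 0.051, 0.0671]
eef_rot: [179.9, 0.0, -90.5]
force: [-0.9, 0.8, -7.7]
opening: 0.433
grasp_force: 60.8
```

```bash
python3 -m handwheel '[[[0,0,0],[0,0,-25],30],[[0,0,0],[0,0,-55],30],[[0,0,0],[0,0,-85],30],[[0,0,0],[0,0,-105],30],[[0,0,0],[0,0,-110],30]]'; python3 -m handwheel '[[[0,0,0],[-25,12,0],30],[[0,0,0],[-55,26,0],30],[[0,0,0],[-85,40,0],30],[[0,0,0],[-115,55,0],30],[[0,0,0],[-145,70,0],30]]'; python3 -m handwheel '[[[0,0,0],[-30,14,0],30],[[0,0,0],[-60,28,0],30],[[0,0,0],[-90,42,0],30],[[0,0,0],[-120,57,0],30],[[0,0,0],[-145,69,0],30]]'
python3 - <<'E'
from m import *
print(plan((.505,.362,.1),-90))
im,d=snap('top');P=cloud('top',d);z=P[...,2]
m=(d>0)&near(P,(.505,.362),.08)&(z>.026)&(z<.045);print(rect(P[m]),m.sum())
print([(np.round(x['location'],4),x['confidence']) for x in spot_point('wrist','well_in')] if snap('wrist') else 0)
E
```

```text
time: 5.78
position: [0.6551, 0.0507, 0.1829]
eef_rot: [-179.7, 0.1, -90.5]
force: [1.0, 0.3, -4.2]
opening: 0.435
grasp_force: 61.7
time: 6.2
position: [0.5832, 0.1973, 0.1756]
eef_rot: [179.8, -0.0, -90.5]
force: [0.3, 0.7, -6.1]
opening: 0.432
grasp_force: 61.7
time: 6.62
position: [0.5149, 0.3435, 0.1757]
eef_rot: [179.8, -0.1, -90.4]
force: [1.0, 0.4, -5.4]
opening: 0.437
grasp_force: 61.7
[array([-18.5,   9.8,  75.7]), array([ 0.004, -0.001, -0.007])]
(array([505.3, 360.9]), array([77.3, 77.1]), 80.62) 184
[(array([0.5029, 0.3664, 0.0074]), 0.68)]
```

```bash
python3 -m handwheel '[[[0,0,0],[-18,10,0],30],[[0,0,0],[-18,10,0],30],[[0,0,0],[-18,10,30],30],[[0,0,0],[-18,10,60],30],[[0,0,0],[-18,10,85],30]]'; python3 -m handwheel '[[[0,0,0],[0,0,8],30],[[0,0,0],[0,0,16],30],[[0,0,0],[0,0,22],30],[[0,0,0],[0,0,24],30],[[0,0,0],[0,0,24],30]]'; python3 -m handwheel '[[[0,0,0],[0,0,0],30],[[0,0,0],[0,0,2],30],[[0,0,0],[0,0,2],30],[[0,0,0],[0,0,4],30],[[0,0,0],[0,0,4],30]]'
```

```text
time: 7.18
position: [0.5064, 0.3587, 0.0897]
eef_rot: [179.8, -0.1, -90.5]
force: [0.8, -0.5, -7.8]
opening: 0.435
grasp_force: 61.8
time: 7.6
position: [0.5078, 0.36, 0.0699]
eef_rot: [-180.0, 0.1, -90.5]
force: [-0.4, 0.7, -5.9]
opening: 0.437
grasp_force: 61.8
time: 8.02
position: [0.508, 0.3606, 0.0678]
eef_rot: [-179.9, 0.1, -90.4]
force: [-2.8, -0.5, 4.6]
opening: 0.433
grasp_force: 63.0
```

```bash
python3 -m handwheel '[[[0,0,0],[0,0,0],50],[[0,0,0],[0,0,0],60],[[0,0,0],[0,0,0],85],[[0,0,0],[0,0,0],85],[[0,0,0],[0,0,0],85]]';python3 -m handwheel '[[[0,0,0],[0,0,-30],85],[[0,0,0],[0,0,-60],85],[[0,0,0],[0,0,-100],85],[[0,0,0],[0,0,-140],85],[[0,0,0],[0,0,-140],85]]'
python3 - <<'E'
from m import *
im,d=snap('top');P=cloud('top',d);z=P[...,2];im2,d2=snap('side','side2')
P2=cloud('side',d2)
m=near(P2,(.505,.364),.05)&(P2[...,2]>.085)&(d2>0)&(P2[...,2]<.13);print('pin',rect(P2[m]),np.median(P2[m][:,2]),m.sum())
h=cv2.cvtColor(im,cv2.COLOR_RGB2HSV);red=((h[...,0]<10)|(h[...,0]>172))&(h[...,1]>130)
m=(d>0)&red&near(P,(.564,-.088),.12)&(z>.048);print('seg',m.sum(),rect(P[m]))
print(plan((.48,-.09,.2),-181))
E
```

```text
time: 8.43
position: [0.5076, 0.3598, 0.0652]
eef_rot: [-180.0, 0.0, -90.5]
force: [1.1, 0.1, -0.0]
opening: 0.996
grasp_force: 0.0
time: 8.85
position: [0.5104, 0.3609, 0.2158]
eef_rot: [-179.3, 0.5, -90.5]
force: [-0.5, -0.3, 3.4]
opening: 0.995
grasp_force: 0.0
pin (array([506.2, 363.6]), array([38.8, 38.8]), 82.38) 0.10405867024034779 473
seg 1649 (array([562.6, -88.9]), array([140.,  91.]), 82.45)
[array([450.8,  24.5,   6. ]), array([1.00e-03, 5.00e-03, 1.58e+00])]
```

```bash
python3 -m handwheel '[[[0,0,0],[40,2,0],60],[[0,0,0],[80,4,0],60],[[0,0,0],[120,6,0],60],[[0,0,0],[160,8,0],60],[[0,0,0],[200,10,0],60]]';python3 -m handwheel '[[[0,0,0.12],[40,2,0],60],[[0,0,0.24],[80,4,0],60],[[0,0,0.36],[120,6,0],60],[[0,0,0.48],[160,8,0],60],[[0,0,0.6],[200,10,0],60]]';python3 -m handwheel '[[[0,0,0.12],[0,0,0],60],[[0,0,0.24],[0,0,0],60],[[0,0,0.36],[0,0,0],60],[[0,0,0.48],[0,0,0],60],[[0,0,0.6],[0,0,0],60]]' ; python3 -c "
from h import *
print(plan((.483,-.083,.016),-181),bot.state()['joint_positions'].round(1))"
```

```text
time: 9.37
position: [0.4948, 0.158, 0.2034]
eef_rot: [179.9, -0.1, -90.4]
force: [1.7, -0.3, 0.9]
opening: 0.703
grasp_force: 0.0
time: 9.78
position: [0.4832, -0.0418, 0.2037]
eef_rot: [179.9, -0.1, -125.1]
force: [1.3, -0.5, -0.1]
opening: 0.699
grasp_force: 0.0
time: 10.2
position: [0.4837, -0.0403, 0.2035]
eef_rot: [180.0, -0.1, -159.6]
force: [-0.5, 0.6, -0.2]
opening: 0.706
grasp_force: 0.0
[array([ 15.1, -39.9, 187.5]), array([ 0.   , -0.002,  0.374])] [ 19.1 -15.3 -11.3  -0.  -94.1 -88.7]
```

```bash
python3 -m handwheel '[[[0,0,0.12],[5,-13,30],60],[[0,0,0.24],[10,-26,70],60],[[0,0,0.36],[15,-40,110],60],[[0,0,0.374],[15,-40,150],60],[[0,0,0.374],[15,-40,180],60]]';python3 -m handwheel '[[[0,0,0],[0,0,6],60],[[0,0,0],[0,0,6],60],[[0,0,0],[0,0,6],60]]'; python3 -c "
from h import *
print(plan((.59,-.083,.016),-181))"
```

```text
time: 10.62
position: [0.4815, -0.0836, 0.0198]
eef_rot: [180.0, -0.3, 179.2]
force: [-0.7, 0.1, -0.7]
opening: 0.706
grasp_force: 0.0
time: 10.87
position: [0.485, -0.0829, 0.0204]
eef_rot: [-179.9, 0.1, 179.4]
force: [1.8, 0.5, 1.7]
opening: 0.698
grasp_force: 0.0
[array([-105. ,    1. ,    4.5]), array([-0.001,  0.001,  0.007])]
```

```bash
python3 -m handwheel '[[[0,0,0],[-8,0,0],60],[[0,0,0],[-16,0,0],60],[[0,0,0],[-24,0,0],60],[[0,0,0],[-32,0,0],60],[[0,0,0],[-40,0,0],60]]' ;python3 -m handwheel '[[[0,0,0],[-8,0,0],60],[[0,0,0],[-16,0,0],60],[[0,0,0],[-24,0,0],60],[[0,0,0],[-32,0,0],60],[[0,0,0],[-38,0,0],60]]' ; python3 -m handwheel '[[[0,0,0],[-6,0,0],60],[[0,0,0],[-12,0,0],60],[[0,0,0],[-16,0,0],60],[[0,0,0],[-18,0,0],60],[[0,0,0],[-19,0,0],60]]'
cat > seg.py <<'E'
from m import *
def seg():
    im,d=snap('top');P=cloud('top',d);z=P[...,2]
    h=cv2.cvtColor(im,cv2.COLOR_RGB2HSV);red=((h[...,0]<10)|(h[...,0]>172))&(h[...,1]>130)
    m=(d>0)&red&near(P,(.62,-.02),.17)&(z>.048)&(z<.062);print('seg',m.sum(),rect(P[m]))
    return im
if __name__=='__main__': seg()
E
python3 seg.py
```

```text
time: 11.28
position: [0.5246, -0.0843, 0.0209]
eef_rot: [-179.9, -0.1, 179.3]
force: [-10.1, -0.5, 9.6]
opening: 0.706
grasp_force: 6.5
time: 11.7
position: [0.563, -0.0843, 0.0209]
eef_rot: [-179.9, -0.1, 179.4]
force: [-9.1, -0.7, 9.5]
opening: 0.704
grasp_force: 6.4
time: 12.12
position: [0.5817, -0.0845, 0.021]
eef_rot: [-179.9, -0.1, 179.4]
force: [-9.2, 1.1, 8.7]
opening: 0.699
grasp_force: 6.3
seg 0 (array([0., 0.]), array([0., 0.]), 0.0)
```

Run:
```python
from m import *
im,d=snap('side','side3');P=cloud('side',d);z=P[...,2]
h=cv2.cvtColor(im,cv2.COLOR_RGB2HSV);red=((h[...,0]<10)|(h[...,0]>172))&(h[...,1]>130)
m=(d>0)&red&near(P,(.62,-.06),.17)&(z>.045);print('seg',m.sum(),rect(P[m]),np.percentile(z[m],[5,50,95]))
```

```text
seg 914 (array([626.6, -82.2]), array([142.8, 102.9]), 88.71) [0.04920572 0.05409697 0.05764207]
```

View pics/side3.png

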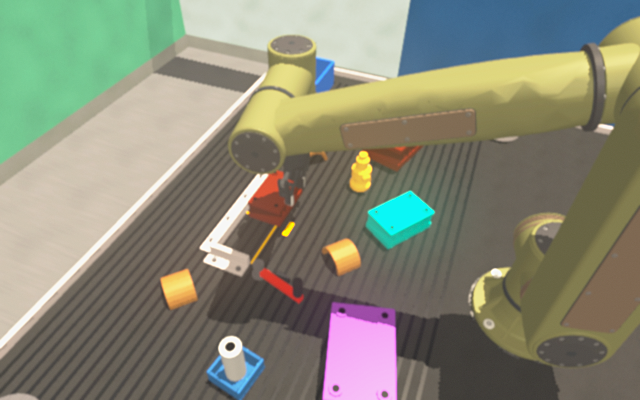

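The side view shows the pin upright in the well at (231,358), and the segment squared up near the long stop at (275,195). I close the last centimetre slowly.

```bash
python3 -m handwheel '[[[0,0,0],[-2,0,0],60],[[0,0,0],[-4,0,0],60],[[0,0,0],[-6,0,0],60],[[0,0,0],[-8,0,0],60],[[0,0,0],[-8,0,0],60]]' ;python3 -m handwheel '[[[0,0,0],[-1,0,0],60],[[0,0,0],[-2,0,0],60]]' ;python3 -m handwheel '[[[0,0,0],[-1,0,0],60],[[0,0,0],[-2,0,0],60]]';python3 -m handwheel '[[[0,0,0],[-1,0,0],60],[[0,0,0],[-1,0,0],60]]'
```

```text
time: 12.63
position: [0.5898, -0.0846, 0.021]
eef_rot: [-179.9, -0.0, 179.4]
force: [-8.1, -0.2, 7.4]
opening: 0.707
grasp_force: 5.4
time: 12.8
position: [0.5915, -0.0846, 0.021]
eef_rot: [-179.9, -0.1, 179.4]
force: [-8.1, -0.6, 9.0]
opening: 0.7
grasp_force: 6.0
time: 12.97
position: [0.5935, -0.0846, 0.021]
eef_rot: [-179.9, -0.1, 179.4]
force: [-9.1, 0.0, 9.2]
opening: 0.704
grasp_force: 6.0
time: 13.13
position: [0.5946, -0.0846, 0.021]
eef_rot: [-179.9, -0.1, 179.4]
force: [-8.7, -0.0, 8.1]
opening: 0.701
grasp_force: 5.7
```

```bash
for i in 1 2; do python3 -m handwheel '[[[0,0,0],[-1,0,0],60],[[0,0,0],[-2,0,0],60],[[0,0,0],[-2,0,0],60]]' | sed -n '2p;4p'; done;python3 -m handwheel '[[[0,0,0],[-1,0,0],60],[[0,0,0],[-1,0,0],60]]'
```

```text
position: [0.5949, -0.0848, 0.0209]
force: [-14.8, 1.5, 11.4]
position: [0.5951, -0.0851, 0.0208]
force: [-22.1, 1.3, 15.6]
time: 13.8
position: [0.5952, -0.0851, 0.0208]
eef_rot: [-179.9, -0.6, 179.4]
force: [-26.0, 2.1, 18.6]
opening: 0.703
grasp_force: 15.9
```

```bash
python3 -m handwheel '[[[0,0,0],[15,0,0],60],[[0,0,0],[30,0,0],60],[[0,0,0],[30,0,-40],40],[[0,0,0],[30,0,-80],40],[[0,0,0],[30,0,-120],40]]';python3 -m handwheel '[[[0,0,-0.12],[-15,24,0],40],[[0,0,-0.24],[-30,48,0],40],[[0,0,-0.36],[-45,72,0],40],[[0,0,-0.48],[-60,96,0],40],[[0,0,-0.6],[-75,120,0],40]]' | sed -n 2,4p;python3 -m handwheel '[[[0,0,-0.12],[0,0,0],40],[[0,0,-0.24],[0,0,0],40],[[0,0,-0.36],[0,0,0],40],[[0,0,-0.48],[0,0,0],40],[[0,0,-0.6],[0,0,0],40]]' | sed -n 2,4p;python3 -m handwheel '[[[0,0,-0.12],[0,0,0],40],[[0,0,-0.24],[0,0,0],40],[[0,0,-0.36],[0,0,0],40],[[0,0,-0.36],[0,0,0],40],[[0,0,-0.36],[0,0,0],40]]' | sed -n 2,4p; python3 -c "
import seg;seg.seg()
from h import *
print(plan((.648,-.205,.018),-91))"
```

```text
time: 14.22
position: [0.5696, -0.0839, 0.141]
eef_rot: [-180.0, -0.0, 179.4]
force: [2.1, 0.4, 1.8]
opening: 0.467
grasp_force: 0.0
position: [0.6475, 0.0369, 0.1399]
eef_rot: [-180.0, 0.1, -145.9]
force: [-0.2, -0.4, -0.0]
position: [0.6469, 0.0358, 0.1397]
eef_rot: [-179.9, 0.0, -111.5]
force: [-0.1, -0.4, 0.3]
position: [0.6465, 0.0356, 0.1395]
eef_rot: [-180.0, 0.0, -91.5]
force: [-0.8, 0.2, -0.2]
seg 1524 (array([648.5, -85.6]), array([139.1,  88.1]), 89.14)
[array([240.5,  -7.8, 121.3]), array([-0.001,  0.   , -0.008])]
```

```bash
python3 -m handwheel '[[[0,0,0],[40,-1,0],40],[[0,0,0],[80,-3,0],40],[[0,0,0],[120,-5,0],40],[[0,0,0],[160,-6,0],40],[[0,0,0],[200,-7,0],40]]' | sed -n 2p;python3 -m handwheel '[[[0,0,0],[40,-1,0],40],[[0,0,0],[40,-1,30],40],[[0,0,0],[40,-1,70],40],[[0,0,0],[40,-1,105],40],[[0,0,0],[40,-1,119],40]]' ; python3 -c "
from h import *
print(plan((.648,-.18,.018),-91))"
```

```text
position: [0.6484, -0.1664, 0.1395]
time: 16.35
position: [0.6454, -0.2043, 0.0136]
eef_rot: [179.5, 0.1, -91.5]
force: [0.2, 0.2, -2.1]
opening: 0.466
grasp_force: 0.0
[array([-24.3,  -1.9,  -4.3]), array([ 0.008,  0.002, -0.009])]
```

```bash
python3 -m handwheel '[[[0,0,0],[-10,0,-2],40],[[0,0,0],[-20,0,-2],40],[[0,0,0],[-30,0,-2],40],[[0,0,0],[-38,0,-2],40],[[0,0,0],[-46,0,-2],40]]' | sed -n 2,4p;for i in 1 2; do python3 -m handwheel '[[[0,0,0],[-8,0,0],40],[[0,0,0],[-16,0,0],40],[[0,0,0],[-24,0,0],40],[[0,0,0],[-32,0,0],40],[[0,0,0],[-40,0,0],40]]'| sed -n 2,4p; done;python3 -m handwheel '[[[0,0,0],[-8,0,0],40],[[0,0,0],[-16,0,0],40],[[0,0,0],[-22,0,0],40],[[0,0,0],[-28,0,0],40],[[0,0,0],[-30,0,0],40]]'| sed -n 2,4p; python3 -c "
from h import *
print(plan((.648,-.035,.018),-91))"
```

```text
position: [0.651, -0.1584, 0.0256]
eef_rot: [-179.8, -0.1, -91.2]
force: [-0.8, -6.4, 3.7]
position: [0.6515, -0.1197, 0.0255]
eef_rot: [-179.8, -0.2, -91.3]
force: [-0.3, -6.8, 4.9]
position: [0.6523, -0.0797, 0.0255]
eef_rot: [-179.8, -0.2, -91.3]
force: [-0.4, -6.6, 4.9]
position: [0.653, -0.0493, 0.0255]
eef_rot: [-179.8, -0.2, -91.2]
force: [-0.3, -7.3, 4.8]
[array([-14.2,   5.3,   7.4]), array([-0.004, -0.003, -0.004])]
```

```bash
python3 -m handwheel '[[[0,0,0],[-2,0,0],40],[[0,0,0],[-4,0,0],40],[[0,0,0],[-6,0,0],40],[[0,0,0],[-8,0,0],40],[[0,0,0],[-10,0,0],40]]' | sed -n 2,4p;for i in 1 2 3; do python3 -m handwheel '[[[0,0,0],[-1,0,0],40],[[0,0,0],[-2,0,0],40],[[0,0,0],[-2,0,0],40]]'| sed -n '2p;4p'; done
```

```text
position: [0.6531, -0.0401, 0.0255]
eef_rot: [-179.8, -0.2, -91.3]
force: [-1.5, -7.3, 5.2]
position: [0.6532, -0.0379, 0.0254]
force: [-0.3, -7.0, 4.5]
position: [0.6532, -0.036, 0.0255]
force: [-1.8, -7.1, 5.0]
position: [0.6533, -0.034, 0.0255]
force: [-1.4, -6.8, 4.9]
```

```bash
for i in 1 2 3; do python3 -m handwheel '[[[0,0,0],[-1,0,0],40],[[0,0,0],[-2,0,0],40],[[0,0,0],[-2,0,0],40]]'| sed -n '2p;4p'; done
```

```text
position: [0.6532, -0.0333, 0.0255]
force: [-0.6, -11.1, 4.9]
position: [0.6532, -0.0331, 0.0256]
force: [0.6, -17.3, 3.8]
position: [0.6532, -0.0326, 0.0259]
force: [1.2, -20.6, 5.3]
```

```bash
python3 -m handwheel '[[[0,0,0],[15,0,0],40],[[0,0,0],[35,0,0],40],[[0,0,0],[35,0,-40],40],[[0,0,0],[35,0,-80],40],[[0,0,0],[35,0,-120],40]]' | sed -n 2p;python3 -m handwheel '[[[0,0,0],[40,0,-20],40],[[0,0,0],[80,0,-40],40],[[0,0,0],[100,0,-40],40],[[0,0,0],[100,0,-40],40],[[0,0,0],[100,0,-40],40]]' | sed -n 2p
python3 - <<'E'
import seg;im=seg.seg()
from m import *
s=bot.state();iw,d=snap('wrist','w4')
c=calibration('wrist');f=foc(c);v,u=np.mgrid[:400,:640];dx,dy=u-c['cx'],v-c['cy'];r=np.hypot(dx,dy);k=np.tan(r/f)/np.maximum(r,1e-6)
P=np.stack([dx*k*d,dy*k*d,d,np.ones_like(d)],-1)@np.array(c['mount']).T
P=Ro.from_euler('xyz',s['eef_rot'],degrees=True).apply(P[...,:3].reshape(-1,3)).reshape(400,640,3)+s['position']
h=cv2.cvtColor(iw,cv2.COLOR_RGB2HSV);red=((h[...,0]<10)|(h[...,0]>172))&(h[...,1]>130);z=P[...,2]
m=(d>0)&red&near(P,(.648,.045),.1)&(z>.05);print('wrist seg',rect(P[m]))
print(s['position'])
cv2.imwrite('pics/c4.png',cv2.cvtColor(cv2.resize(im[90:260,200:400],None,fx=3.5,fy=3.5,interpolation=cv2.INTER_CUBIC),cv2.COLOR_RGB2BGR))
E
```

```text
position: [0.6511, -0.0613, 0.144]
position: [0.6496, -0.1622, 0.1831]
seg 231 (array([649.5, -11.2]), array([86.1, 22.1]), 0.42)
wrist seg (array([649.9,  -4.9]), array([40.9, 88.5]), 89.64)
[ 0.64946109 -0.16124313  0.18237736]
```

View pics/w4.png

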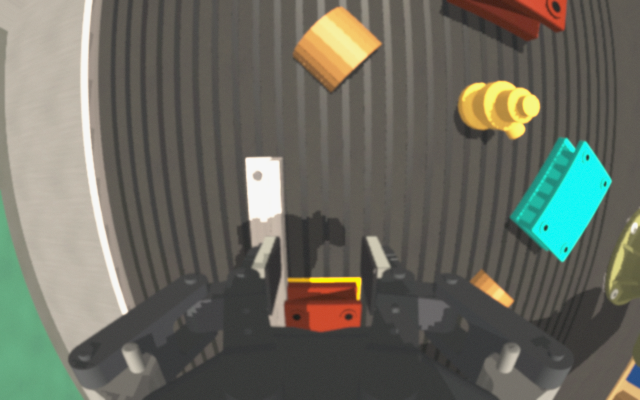

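View pics/c4.png

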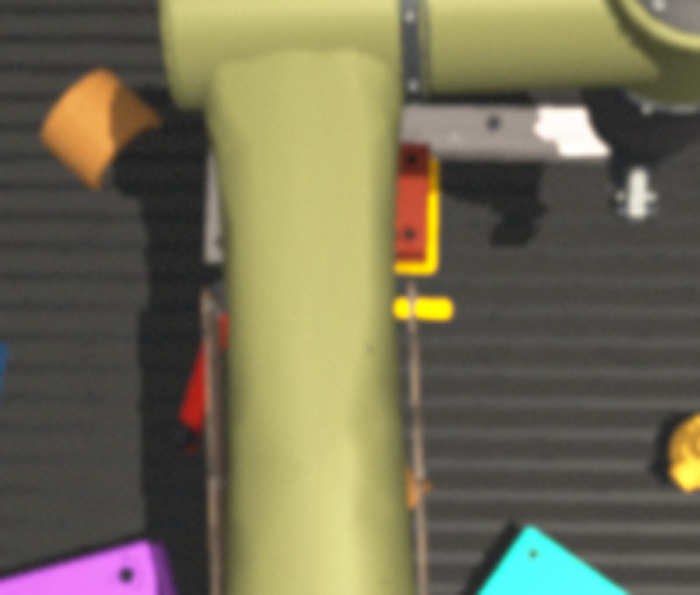

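The wrist view shows the segment's end at (323,310), square beside the long stop and inside the yellow line. The top crop is mostly hidden by the arm but agrees. I go above the lever knob and check the segment unobstructed from there.

```bash
python3 -m handwheel '[[[0,0,0],[-36,20,0],40],[[0,0,0],[-72,40,0],40],[[0,0,0],[-108,61,0],40],[[0,0,0],[-144,82,0],40],[[0,0,0],[-165,94,0],40]]' | sed -n 2p;python3 -m handwheel '[[[0,0,0.12],[-33,18,0],40],[[0,0,0.24],[-66,37,0],40],[[0,0,0.36],[-100,56,0],40],[[0,0,0.48],[-133,75,0],40],[[0,0,0.6],[-165,93,0],40]]' | sed -n 2,3p;for i in 1 2; do python3 -m handwheel '[[[0,0,0.12],[0,0,0],40],[[0,0,0.24],[0,0,0],40],[[0,0,0.36],[0,0,0],40],[[0,0,0.48],[0,0,0],40],[[0,0,0.59],[0,0,0],40]]'|sed -n 2,3p;done
python3 - <<'E'
import seg;im=seg.seg()
from m import *
s=bot.state();print(s['joint_positions'].round(1))
a,d=snap('side');P=cloud('side',d);z=P[...,2]
h=cv2.cvtColor(a,cv2.COLOR_RGB2HSV);red=((h[...,0]<10)|(h[...,0]>172))&(h[...,1]>130)
m=(d>0)&red&near(P,(.648,.045),.1)&(z>.046);print('side seg',m.sum(),rect(P[m]))
for cam in('top','side','wrist'):
    a,d=snap(cam)
    for n in('lever_hinge','lever_knob','segment'):print(cam,n,[(np.round(x['location'],4),round(x['confidence'],2)) for x in spot_point(cam,n)][:4])
    if cam!='wrist':
        P=cloud(cam,d);z=P[...,2];m=(d>0)&near(P,(.574,.139),.022)&(z>.036)&(z<.05)
        if m.sum()>3:print(' hub',m.sum(),rect(P[m]),z[m].mean())
cv2.imwrite('pics/c5.png',cv2.cvtColor(cv2.resize(im[90:260,200:400],None,fx=3.5,fy=3.5,interpolation=cv2.INTER_CUBIC),cv2.COLOR_RGB2BGR))
E
```

```text
position: [0.5571, 0.0094, 0.1821]
position: [0.4726, 0.1664, 0.1821]
eef_rot: [180.0, 0.0, -123.0]
position: [0.4736, 0.1653, 0.1819]
eef_rot: [180.0, -0.0, -156.8]
position: [0.4737, 0.1651, 0.1819]
eef_rot: [180.0, -0.0, 169.4]
seg 1446 (array([650.5,  44.8]), array([133.7,  89.1]), 89.88)
[  42.2  -12.9  -11.7   -0.   -91.3 -143.2]
side seg 1565 (array([650.7,  48.1]), array([142.9,  89.4]), 89.02)
top lever_hinge []
top lever_knob [(array([0.4588, 0.1658, 0.077 ]), 0.71)]
top segment [(array([ 6.525e-01,  4.500e-02, -6.000e-04]), 0.83), (array([0.2922, 0.264 , 0.001 ]), 0.61), (array([ 0.4078, -0.453 ,  0.0027]), 0.56)]
 hub 72 (array([574.2, 135. ]), array([26.1, 23.2]), 0.07) 0.042349003160416204
side lever_hinge [(array([ 0.6529,  0.0464, -0.0024]), 0.73), (array([0.5743, 0.1388, 0.0206]), 0.57)]
side lever_knob [(array([0.4631, 0.1702, 0.0756]), 0.88), (array([0.5058, 0.3623, 0.008 ]), 0.32)]
side segment [(array([ 0.6526,  0.0474, -0.0015]), 0.8), (array([ 0.3179, -0.1362,  0.001 ]), 0.69), (array([ 0.2959,  0.261 , -0.0012]), 0.56)]
 hub 98 (array([573.1, 138.8]), array([24.6, 26.7]), 28.25) 0.03993083281470179
wrist lever_hinge [(array([0.5737, 0.1396, 0.0173]), 0.8), (array([ 0.4175,  0.02  , -0.0016]), 0.32)]
wrist lever_knob [(array([0.4609, 0.1704, 0.0764]), 0.75)]
wrist segment [(array([ 0.6537,  0.0493, -0.0032]), 0.9), (array([ 0.3183, -0.1339,  0.0021]), 0.82), (array([ 0.2948,  0.2607, -0.0023]), 0.64), (array([0.4625, 0.1691, 0.0764]), 0.5)]
```

View pics/c5.png

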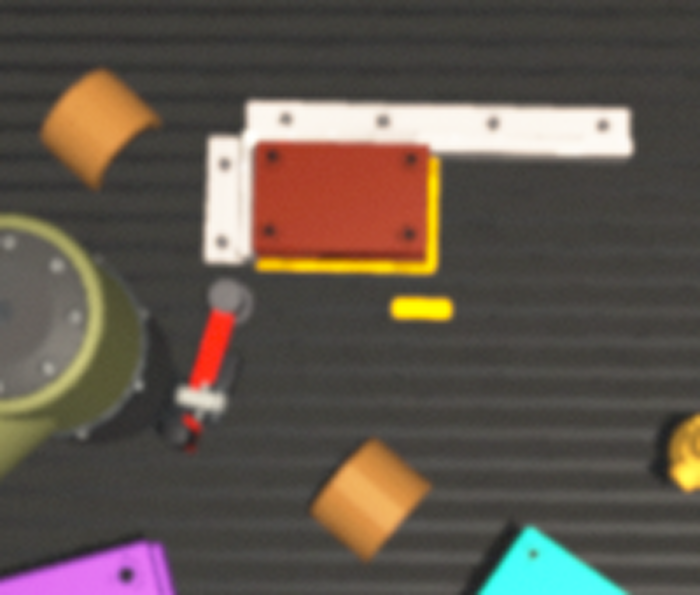

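The crop shows the segment seated in the corner inside the outline at (340,200), flush with both stops. The hub is at (230,300) and the knob at (178,432). I now cage the knob.

```bash
python3 -c "
from h import *
print(plan((.4625,.167,.058),164.5))"
```

```text
[array([ 12.3,   0.9, 124.1]), array([-0.   , -0.   ,  0.089])]
```

```bash
python3 -m handwheel '[[[0,0,0.09],[12,1,0],50],[[0,0,0.09],[12,1,35],50],[[0,0,0.09],[12,1,75],50],[[0,0,0.09],[12,1,110],50],[[0,0,0.09],[12,1,124],50]]' ;python3 -m handwheel '[[[0,0,0],[0,0,0],25],[[0,0,0],[0,0,0],25],[[0,0,0],[0,0,0],25],[[0,0,0],[0,0,0],25],[[0,0,0],[0,0,0],25]]' 20
python3 - <<'E'
from m import *
s=bot.state();H=np.array([.574,.136]);p=s['position'][:2];u=p-H;r=np.hypot(*u);a0=np.degrees(np.arctan2(u[1],u[0]))%360
print(r,a0)
R=Ro.from_euler('xyz',[180,0,s['eef_rot'][2]],degrees=True)
end=269.  # bay -y direction
for k in range(1,4):
    pass
# per-35deg chunk rows: in tool frame at chunk start (same for each chunk as it co-rotates)
for j in range(1,6):
    th=np.radians(7*j);d=r*np.array([np.cos(np.radians(a0)+th)-np.cos(np.radians(a0)),np.sin(np.radians(a0)+th)-np.sin(np.radians(a0))])
    print(np.round(R.inv().apply([*d,0])*1000,1),-round(th,3))
print((end-a0)/35)
E
```

```text
time: 23.65
position: [0.4601, 0.1658, 0.0525]
eef_rot: [-179.7, -0.3, 164.4]
force: [-0.8, 0.0, -1.2]
opening: 0.588
grasp_force: 0.0
time: 24.07
position: [0.4636, 0.1678, 0.0599]
eef_rot: [179.9, 0.1, 164.5]
force: [0.7, -0.4, -0.1]
opening: 0.291
grasp_force: 0.0
0.114853428183144 163.9478545983702
[ -0.7 -14.   -0. ] -0.122
[ -3.2 -27.8  -0. ] -0.244
[ -7.3 -41.2  -0. ] -0.367
[-13. -54.  -0.] -0.489
[-20.2 -66.1  -0. ] -0.611
3.001489868617994
```

```bash
for i in 1 2; do python3 -m handwheel '[[[0,0,-0.122],[-0.7,-14,0],25],[[0,0,-0.244],[-3.2,-27.8,0],25],[[0,0,-0.367],[-7.3,-41.2,0],25],[[0,0,-0.489],[-13,-54,0],25],[[0,0,-0.611],[-20.2,-66.1,0],25]]'|sed -n 2,4p; done
python3 - <<'E'
from m import *
s=bot.state();u=s['position'][:2]-[.574,.136];print(np.hypot(*u),np.degrees(np.arctan2(u[1],u[0]))%360)
print(spot_point('side','lever_knob') if snap('side') else 0)
E
```

```text
position: [0.465, 0.0978, 0.0593]
eef_rot: [180.0, 0.1, -160.2]
force: [0.5, -0.5, 0.3]
position: [0.5065, 0.042, 0.0593]
eef_rot: [-179.9, 0.1, -125.2]
force: [0.0, 0.6, -0.1]
0.1157349599216721 234.32107641799945
[]
```

```bash
cat > lev.py <<'E'
from m import *
H=np.array([.574,.136])
def lev():
    for cam in('top','side'):
        im,d=snap(cam);P=cloud(cam,d);z=P[...,2];h=cv2.cvtColor(im,cv2.COLOR_RGB2HSV)
        red=((h[...,0]<10)|(h[...,0]>172))&(h[...,1]>130)
        off=np.array([0,.0035 if cam=='side' else 0])
        Q=P[(d>0)&red&(z>.018)&(z<.034)&near(P,H,.128)&(P[...,0]<.597)][:,:2]-off
        if len(Q)>8:
            v=cv2.fitLine(Q.astype(np.float32),cv2.DIST_HUBER,0,.01,.01).ravel();m=Q.mean(0)-H;v2=v[:2]*np.sign(v[:2]@m)
            print(cam,len(Q),'axis',np.degrees(np.arctan2(v2[1],v2[0]))%360,'hinge->mean',np.degrees(np.arctan2(m[1],m[0]))%360,'(want 269)')
        K=P[(d>0)&(z>.068)&(z<.082)&near(P,H,.135)&~near(P,H,.1)];print(' knob',K.mean(0).round(4) if len(K) else 0,len(K))
if __name__=='__main__': lev()
E
python3 lev.py;  python3 -m handwheel '[[[0,0,-0.11],[-0.7,-12,0],25],[[0,0,-0.21],[-2.7,-24,0],25],[[0,0,-0.31],[-6,-35,0],25],[[0,0,-0.41],[-10,-46,0],25],[[0,0,-0.5],[-14,-55,0],25]]'|sed -n 2,4p;python3 lev.py
```

```text
knob 0 0
side 345 axis 162.49981765795883 hinge->mean 163.75325207890066 (want 269)
 knob [0.4616 0.172  0.0741] 85
position: [0.5589, 0.0224, 0.0586]
eef_rot: [-180.0, 0.0, -96.7]
force: [0.5, 0.1, 0.3]
top 146 axis 162.75778840069256 hinge->mean 165.67151787465684 (want 269)
 knob [0.4627 0.1668 0.0763] 50
side 361 axis 162.2919856482318 hinge->mean 163.92118857639394 (want 269)
 knob [0.4617 0.1719 0.0738] 86
```

The lever has not moved, so the fingertips passed over the knob. I go back up, return and cage it lower, checking for contact by numbers.

```bash
python3 -m handwheel '[[[0,0,0],[0,0,-30],25],[[0,0,0],[0,0,-60],25],[[0,0,0.12],[0,0,-60],50],[[0,0,0.24],[0,0,-60],50],[[0,0,0.36],[0,0,-60],50]]'|sed -n 2,3p; for i in 1 2; do python3 -m handwheel '[[[0,0,0.12],[0,0,0],50],[[0,0,0.24],[0,0,0],50],[[0,0,0.36],[0,0,0],50],[[0,0,0.48],[0,0,0],50],[[0,0,0.6],[0,0,0],50]]'|sed -n 2,3p;done;python3 -c "
from h import *
print(plan((.4625,.167,.1),164.5))"
```

```text
position: [0.5582, 0.0228, 0.1192]
eef_rot: [-180.0, 0.1, -118.1]
position: [0.5579, 0.0226, 0.1185]
eef_rot: [180.0, 0.0, -152.5]
position: [0.5579, 0.0226, 0.1185]
eef_rot: [180.0, 0.0, 173.2]
[array([111.9, 132. ,  18.5]), array([0.001, 0.   , 0.151])]
```

```bash
python3 -m handwheel '[[[0,0,0.05],[26,31,0],50],[[0,0,0.1],[52,62,0],50],[[0,0,0.15],[80,94,0],50],[[0,0,0.15],[112,132,0],50],[[0,0,0.15],[112,132,0],50]]'|sed -n 2,3p; python3 -m handwheel '[[[0,0,0],[0,0,30],50],[[0,0,0],[0,0,60],50],[[0,0,0],[0,0,76],50],[[0,0,0],[0,0,76],50],[[0,0,0],[0,0,76],50]]'; python3 -m handwheel '[[[0,0,0],[0,0,0],15],[[0,0,0],[0,0,0],15],[[0,0,0],[0,0,0],15],[[0,0,0],[0,0,0],15],[[0,0,0],[0,0,0],15]]' 20; python3 lev.py
```

```text
position: [0.4585, 0.1693, 0.1187]
eef_rot: [179.9, -0.0, 165.1]
time: 27.7
position: [0.4611, 0.1652, 0.0423]
eef_rot: [-179.9, -0.0, 165.0]
force: [0.4, 0.1, 0.8]
opening: 0.586
grasp_force: 0.0
time: 28.12
position: [0.4626, 0.166, 0.0442]
eef_rot: [179.9, 0.1, 165.1]
force: [-1.8, 0.1, 6.9]
opening: 0.235
grasp_force: 19.6
top 160 axis 171.7496151538181 hinge->mean 168.08138376413848 (want 269)
 knob 0 0
side 324 axis 164.35535607797996 hinge->mean 163.78174827224515 (want 269)
 knob [0.4568 0.1696 0.076 ] 71
```

```bash
python3 -m handwheel '[[[0,0,0],[0,0,0],25],[[0,0,0],[0,0,0],25],[[0,0,-0.05],[-0.2,-6,0],25],[[0,0,-0.1],[-0.6,-12,0],25],[[0,0,-0.15],[-1.4,-17.5,0],25]]'; python3 lev.py
```

```text
time: 28.63
position: [0.4585, 0.1481, 0.0421]
eef_rot: [180.0, 0.0, 173.9]
force: [1.5, 1.9, 1.0]
opening: 0.291
grasp_force: 0.6
top 119 axis 179.32855126389708 hinge->mean 176.6709955159481 (want 269)
 knob [0.4502 0.122  0.0814] 1
side 375 axis 171.58751855250816 hinge->mean 173.58551361858915 (want 269)
 knob [0.453  0.1525 0.0756] 73
```

```bash
for i in 1 2; do python3 -m handwheel '[[[0,0,-0.122],[-0.7,-14,0],25],[[0,0,-0.244],[-3.2,-27.8,0],25],[[0,0,-0.367],[-7.3,-41.2,0],25],[[0,0,-0.489],[-13,-54,0],25],[[0,0,-0.611],[-20.2,-66.1,0],25]]'|sed -n 2,6p; done; python3 lev.py
python3 - <<'E'
from m import *
s=bot.state();u=s['position'][:2]-[.574,.136];print(np.hypot(*u),np.degrees(np.arctan2(u[1],u[0]))%360)
E
```

```text
position: [0.4714, 0.0801, 0.042]
eef_rot: [180.0, 0.0, -151.0]
force: [0.9, 1.7, -0.2]
opening: 0.299
grasp_force: 0.8
position: [0.5209, 0.0316, 0.0418]
eef_rot: [179.9, -0.0, -116.0]
force: [-0.2, 2.0, 0.3]
opening: 0.295
grasp_force: 0.8
 knob 0 0
side 308 axis 241.15406427638334 hinge->mean 241.87806702534857 (want 269)
 knob [0.5204 0.0408 0.0753] 77
0.11731703946961436 243.36026841467032
```

```bash
python3 -m handwheel '[[[0,0,-0.087],[-0.4,-10.2,0],25],[[0,0,-0.174],[-1.8,-20.2,0],25],[[0,0,-0.26],[-4,-30.2,0],25],[[0,0,-0.35],[-7,-39.8,0],25],[[0,0,-0.436],[-10.9,-49.2,0],25]]'|sed -n 2,6p;python3 -m handwheel '[[[0,0,0],[0,0,0],25],[[0,0,0],[0,0,0],15],[[0,0,0],[0,0,0],15],[[0,0,0],[0,0,0],15],[[0,0,0],[0,0,0],15]]' 20; python3 lev.py
python3 - <<'E'
from m import *
s=bot.state();u=s['position'][:2]-[.574,.136];print(np.hypot(*u),np.degrees(np.arctan2(u[1],u[0]))%360)
E
```

```text
position: [0.569, 0.0198, 0.0415]
eef_rot: [179.9, -0.0, -91.3]
force: [-0.9, -0.5, 0.3]
opening: 0.293
grasp_force: 0.9
time: 30.5
position: [0.5692, 0.0201, 0.0417]
eef_rot: [180.0, 0.0, -91.4]
force: [1.6, 0.1, -3.9]
opening: 0.242
grasp_force: 19.7
top 31 axis 272.07058300020583 hinge->mean 262.93659430691594 (want 269)
 knob 0 0
side 255 axis 268.1731728426376 hinge->mean 265.8718081002521 (want 269)
 knob [0.5695 0.0272 0.0751] 93
0.11598846108264206 267.5970269061402
```

```bash
python3 -m handwheel '[[[0,0,0],[0,-0.5,0],15],[[0,0,0],[0,-1,0],15],[[0,0,0],[0,-1,0],27],[[0,0,0],[0,-1,0],27],[[0,0,0],[0,-1,0],27]]'|sed -n 2,6p;python3 -m handwheel '[[[0,0,0],[0,0,-10],27],[[0,0,0],[0,0,-25],27],[[0,0,0],[0,0,-60],27],[[0,0,0],[0,0,-100],27],[[0,0,0],[0,0,-140],27]]'|sed -n 2,6p; python3 -m handwheel '[[[0,0,0],[40,0,0],27],[[0,0,0],[80,0,0],27],[[0,0,0],[120,0,0],27],[[0,0,0],[160,0,0],27],[[0,0,0],[200,0,0],27]]'|sed -n 2p;python3 lev.py
python3 - <<'E'
import seg;from m import *
im=seg.seg()
cv2.imwrite('pics/c6.png',cv2.cvtColor(cv2.resize(im[90:260,150:400],None,fx=3,fy=3,interpolation=cv2.INTER_CUBIC),cv2.COLOR_RGB2BGR))
E
```

```text
position: [0.5714, 0.0199, 0.0429]
eef_rot: [-179.9, 0.0, -91.3]
force: [-0.2, 0.1, 0.1]
opening: 0.315
grasp_force: 0.0
position: [0.5704, 0.0195, 0.1846]
eef_rot: [-180.0, -0.0, -91.3]
force: [0.6, 0.3, 1.1]
opening: 0.317
grasp_force: 0.0
position: [0.5662, -0.1819, 0.1837]
 knob 0 0
side 255 axis 268.015818978261 hinge->mean 266.6176008464238 (want 269)
 knob [0.5685 0.0266 0.0739] 61
seg 0 (array([0., 0.]), array([0., 0.]), 0.0)
```

View pics/c6.png

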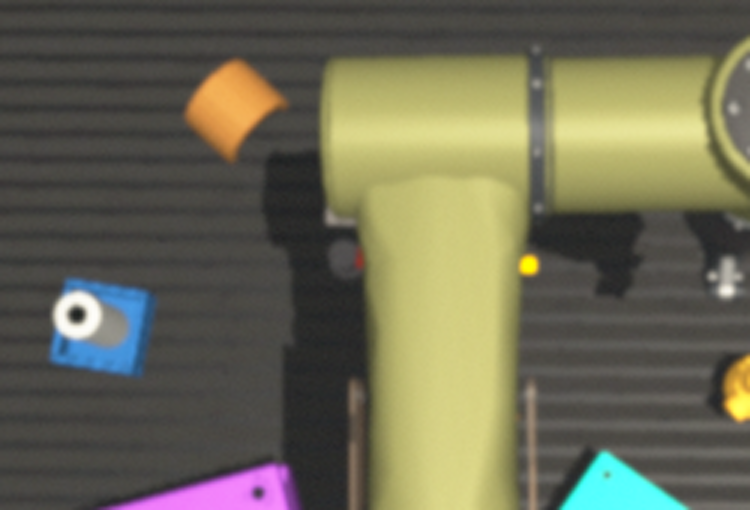

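The arm still hides the bay. The pin stands in the well at (78,315). I move farther to the right and look again.

```bash
python3 -m handwheel '[[[0,0,0],[36,16,0],27],[[0,0,0],[72,32,0],27],[[0,0,0],[108,48,0],27],[[0,0,0],[144,64,0],27],[[0,0,0],[180,80,0],27]]'|sed -n 2p;python3 -m handwheel '[[[0,0,0],[36,16,0],27],[[0,0,0],[72,32,0],27],[[0,0,0],[108,48,0],27],[[0,0,0],[144,64,0],27],[[0,0,0],[160,70,0],27]]'|sed -n 2p;python3 lev.py
python3 - <<'E'
import seg;from m import *
im=seg.seg();_,d=snap('top');P=cloud('top',d);z=P[...,2]
m=(d>0)&near(P,(.574,.136),.022)&(z>.036)&(z<.05);print('hub',rect(P[m]),m.sum())
Q=P[(d>0)&(z>.024)&(z<.036)&(P[...,0]>.675)&(P[...,0]<.73)&(P[...,1]<.09)&(P[...,1]>-.17)];f=np.polyfit(Q[:,1],Q[:,0],1);print('yaw',-np.degrees(np.arctan(f[0])))
cv2.imwrite('pics/c7.png',cv2.cvtColor(cv2.resize(im[90:260,150:400],None,fx=3,fy=3,interpolation=cv2.INTER_CUBIC),cv2.COLOR_RGB2BGR))
E
```

```text
position: [0.4821, -0.3588, 0.1833]
position: [0.4071, -0.5193, 0.1827]
top 219 axis 267.2178137731068 hinge->mean 268.51855840925185 (want 269)
 knob [0.5694 0.0208 0.0763] 52
side 259 axis 268.7827466381153 hinge->mean 266.51565033299767 (want 269)
 knob [0.5688 0.0265 0.0741] 60
seg 1453 (array([629.2,  46.6]), array([135.2, 132.8]), 86.68)
hub (array([571.5, 134.5]), array([30.3, 24.6]), 31.08) 68
yaw -2.087890863095875
```

View pics/c7.png

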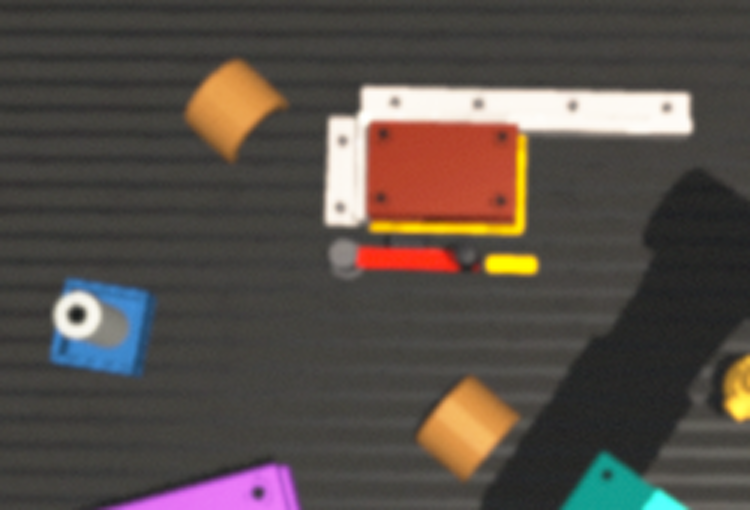

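The crop shows the segment in the corner, the lever across its front at (360–480,258), and the yellow mark just beyond its tip at (512,264). I check the final angle against the mark by numbers.

Run:
```python
from m import *
A=[];
for i in range(3):
  for cam in('top','side'):
    im,d=snap(cam);P=cloud(cam,d);z=P[...,2];h=cv2.cvtColor(im,cv2.COLOR_RGB2HSV)
    y=(h[...,0]>18)&(h[...,0]<35)&(h[...,1]>150)&(d>0)&near(P,(.568,-.02),.04)&(P[...,0]<.59)
    M=P[y][:,:2]
    red=((h[...,0]<10)|(h[...,0]>172))&(h[...,1]>130)&(d>0)&(z>.02)&(z<.034)&(P[...,0]<.59)&(P[...,0]>.55)&(P[...,1]>.03)&(P[...,1]<.12)
    B=P[red][:,:2];fx=np.polyfit(B[:,1],B[:,0],1)
    # centre line from bin extremes
    C=[];
    for a in np.arange(.035,.12,.01):
        q=B[(B[:,1]>=a)&(B[:,1]<a+.01),0]
        if len(q)>4:C.append((a+.005,(q.min()+q.max())/2))
    C=np.array(C);fc=np.polyfit(C[:,0],C[:,1],1)
    print(cam,'mark',M.mean(0).round(4),M.ptp(0) if hasattr(M,'ptp') else np.ptp(M,0),'bar fit',fx.round(4),'centre',fc.round(4),'bar at mark y',np.polyval(fx,M[:,1].mean()).round(4),'slope want .0175')
    if cam=='top': print('  knob', P[(d>0)&(z>.068)&(z<.082)&near(P,(.57,.02),.03)].mean(0).round(4))
```

```text
top mark [ 0.5718 -0.019 ] [0.02136735 0.05126716] bar fit [0.0426 0.5693] centre [0.0243 0.571 ] bar at mark y 0.5685 slope want .0175
  knob [0.5694 0.0208 0.0764]
side mark [ 0.5699 -0.0227] [0.01639544 0.04997653] bar fit [0.0304 0.5684] centre [0.0285 0.5692] bar at mark y 0.5677 slope want .0175
top mark [ 0.5719 -0.0192] [0.02151331 0.05140932] bar fit [0.0384 0.5697] centre [0.0262 0.5709] bar at mark y 0.5689 slope want .0175
  knob [0.5694 0.0209 0.0766]
side mark [ 0.5697 -0.0219] [0.01827632 0.06409381] bar fit [0.0366 0.568 ] centre [0.0105 0.5705] bar at mark y 0.5672 slope want .0175
top mark [ 0.572  -0.0192] [0.02134963 0.05123562] bar fit [0.0388 0.5698] centre [0.0272 0.5709] bar at mark y 0.5691 slope want .0175
  knob [0.5694 0.0209 0.0757]
side mark [ 0.5697 -0.0215] [0.01892521 0.06296701] bar fit [0.0328 0.5685] centre [0.0175 0.5705] bar at mark y 0.5678 slope want .0175
```

```bash
python3 -c "
from cell import bot
print(bot.state()['time'],bot.hand_in())"
```

```text
the job is handed in; nothing more can be done
33.3333 None
```

I handed the job in at 33.3 s: the pin stands upright in the blue well, the segment was slid flush against both stops, and then the lever was swung across its front, about 1 to 1.5 degrees short of 90 by my camera measurements. I left that shortfall uncorrected rather than risk knocking something, and I never touched the shells or the valve.

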